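Load the dip carrier and hold it by its extended handle

TASK

Load the dip carrier for the ultrasonic bath: lower the wide ring basket, and then the narrow one on top of it, over the carrier's handle and down its post until each is fully home, without letting them drop. Then squeeze in the release button on the side of the black handle, draw the handle up to its second stop, and finish still holding the loaded carrier by the extended handle, hanging upright a few centimetres clear of the counter. Leave everything else where it is.

Things in the scene. Friction and masses are not known exactly. Their poses are not given: they have to be found in the camera images.
- carrier: dip carrier: slotted steel drum, loose, about 0.5 kg, 108 mm across; flat lid 114 mm across, its top (the baskets' seat) 90 mm above the origin; in its middle the post, 28 mm across, up to 120 mm; the black handle is right above it. Lid clips stick out at +y and -y (63 mm from the axis). Origin: centre of the underside; z up; +x points to the button's side.
- grip (a point): centre of the carrier's black handle head, on its axis, 138 mm above its origin while pushed in; carrier's axes. The head is 16 mm along x, 22 along y, 26 high (fits through the bores). A round button, 12 mm across, stands 4 mm proud in the middle of its +x face: squeezing the head along x here presses it. Below it a 17 mm tube slides in the post.
- button (a joint): travel of the button into the head, m: 0 out, 0.004 flush; spring 1.5 N at first, about 6 N fully in. Pressed 3 mm or more, the handle is free to slide; let go, a pin drops into the next hole it meets.
- handle (a joint): extension of the handle, m: 0 pushed in (locked), first stop 0.045, second stop (end of travel) 0.090; at each stop a dark ring mark on the tube just clears the post. About 1 N of friction while the button is held in, and it then runs past the first stop; with the button out it is locked and pulling lifts the whole carrier.
- home_low (a point): point on the carrier's axis 96 mm above its origin: where the centre of the wide basket is when fully home on the lid
- home_high (a point): point on the carrier's axis 108 mm above its origin: where the centre of the narrow basket is when fully home on the wide one
- wide_mid (a point): centre (half-way up) of the wide ring basket: a flat slotted steel ring 66 mm across, 12 mm high, bore 33 mm, about 90 g, lying flat on the counter
- narrow_mid (a point): centre (half-way up) of the narrow ring basket: a flat slotted steel ring 52 mm across, 12 mm high, bore 33 mm, about 60 g, lying flat on the counter
- tape: a roll of indicator tape lying flat, 96 mm across, 19 mm high, bore 78 mm (not one of the baskets); leave it alone (origin: centre of its underside)
- brush: a cleaning brush lying on the counter; leave it alone (origin: centre of its underside)
- amber: an amber bottle, 60 mm across, 150 mm tall; leave it alone (origin: centre of its underside)
- cup: a white plastic cup, 72 mm across, 85 mm tall; leave it alone (origin: centre of its underside)
- gel: a teal bottle, 64 mm across, 170 mm tall; leave it alone (origin: centre of its underside)
- tray: a low steel tray, 130 x 210 mm, 18 mm high, with hand instruments in it; leave it alone (origin: centre of its underside)
- pot: a small white lidded pot, 54 mm across, 42 mm tall; leave it alone (origin: centre of its underside)

How it is judged:
By the outcome, as a careful person would: the job done as asked, in the order asked, and still so for the second after the job is handed in, while the arm keeps its last pose, push and grip.
It also fails if it takes over 64 s, if anything falls off the work surface, if the arm or the gripper's body presses on something with over 40 N, if the wrist force passes 120 N, or if a joint passes its speed limit or range.

ROBOT

A 6-joint arm with a two-finger parallel gripper is mounted at the origin on the work surface. World frame = base frame: x ahead of the robot, y to its left, z up, the work surface at z = 0. Lengths are in m, angles in rad, forces in N, time in s.
With the tool pointing down it reaches from about 0.275 to 0.875 m from the base axis. Payload 12.5 kg.
Tool frame: the origin (TCP) lies on the centre line of the jaws, within the pads' length; the fingertips stand r.finger_overhang ahead of it and the grasp point (between the pads) lies 3 mm ahead of it (r.finger_overhang is the distance from the TCP to the fingertips, in m); z points along the fingers, y is the direction in which the jaws open and shut (so a half turn about z gives the same grasp; the last joint's range is limited). The gripper opens to 85 mm and grips with 20 to 120 N. Pads are 22 mm wide; open, the fingers measure 114 mm over their backs; the gripper's body (76 mm by 85 mm) begins 54 mm behind the grasp point. The pads swing forward as they close: fully open they stand 13 mm farther back than shut.
Start: joints at [-1.388, 0.351, 1.652, -0, 1.139, -0.085], TCP at [0.146, -0.53, 0.253] pointing down, gripper open.
Joint ranges: [-2.75, 2.75], [-0.79, 2.1], [0.01, 2.65], [-1.57, 4.71], [0.07, 3.14], [-2.87, 2.87]. Speed limits (rad/s): [2.22, 2.22, 2.79, 3.14, 3.14, 3.14].

INTERFACE

Orientations are given as a unit quaternion [x, y, z, w].
In Python, from cell import r, optics gives the robot as it stands. The module is installed in compiled form; this text tells all that it offers. Calls block until the motion is done:
- r.move_to(position, orientation): joint-space move of the TCP to a pose.
- r.move_linear(position, rot=None, vel=0.15): straight line of the TCP; rot=None keeps the orientation; vel is the mean speed in m/s.
- r.set_joints(angles): joint-space move.
- r.set_gripper(opening, squeeze=None): opening from 0.0 (shut) to 1.0 (fully open); squeeze is the grip in N (None keeps the last); returns when the fingers have stopped.
- r.sleep(seconds).
- r.inverse_kinematics(position, orientation): joint angles nearest the present ones, or None.
- optics.get_image(name): name is "side" or "top" or "wrist"; returns a dict with "pixels" (480x640x3 uint8, red, green, blue), "depth" (480x640 float32, m along the optical axis (not along the pixel's ray), 0 where there is no reading), "fx", "fy", "cx", "cy" (pixels), "D" ([k1, k2, p1, p2, k3] as OpenCV has them; the pictures are not rectified), "camera_from_world" (4x4, takes a point from world to camera coordinates); the wrist camera has in their place "mount" (4x4, takes a point from camera to tool coordinates, whose origin is the TCP and whose axes are the flange's). Camera axes: x right, y down, z forward; pixel columns grow to the right and rows downward; lengths in m; the calibration is good to about 2 mm. A picture is of the moment at which its call begins: read the wrist's pose just before it.
A pose or a line that the arm cannot do raises r.PlanningError and nothing moves.
- r.hand_in(): hands the job in, once; it reports no verdict.
Readings, each from a call of its own:
- r.current_t(): time.
- r.current_q(): joint angles.
- r.current_qvel(): joint speeds.
- r.current_effort(): joint torques, N m.
- r.current_tool_pos(): TCP position.
- r.current_ee_rot(): TCP orientation.
- r.current_contact_force(): force on the tool from outside, world axes, zero at the start.
- r.current_torque(): the same for the moment, N m.
- r.current_opening(): opening from 0.0 (shut) to 1.0 (fully open).
Only numpy, scipy, OpenCV 4.12 (cv2) and the standard library are available. Lean on these libraries where they do the work, as an engineer would, in place of code of your own. Each camera call takes 0.05 s, during which the arm holds its last target. There are 200 camera calls.

## Working session

There is one attempt and no reset: what is moved stays moved. The work goes in short steps, each a Python script; the robot and the scene stay as the last script left them, time stands still between calls to the robot, and variables do not carry over. Pictures are saved under pics/ and viewed, about 8 in all and at most 12, crops included, and the job is handed in when it is done.

```bash
mkdir -p pics; ls; python3 - <<'E'
from cell import r, optics
import numpy as np, cv2
for n in ["top","side"]:
    im=optics.get_image(n)
    np.savez(f"pics/{n}0.npz",**im)
    cv2.imwrite(f"pics/{n}0.png",im["pixels"][:,:,::-1])
    print(n,im["fx"],im["fy"],im["cx"],im["cy"],im["D"],"\n",np.round(im["camera_from_world"],3).tolist(),(im["depth"]>0).mean())
print(r.finger_overhang,r.current_t(),r.current_ee_rot(),r.current_opening())
E
```

```text
pics
top 625.2140237486093 625.2140237486093 320.6965934589866 235.45233365277497 [-0.00407178  0.          0.          0.          0.        ] 
 [[0.021, -1.0, -0.0, -0.096], [-0.979, -0.02, -0.201, 0.623], [0.201, 0.004, -0.98, 1.312], [0.0, 0.0, 0.0, 1.0]] 0.9961751302083334
side 443.67172574945624 443.67172574945624 326.7455353463308 242.9627150600422 [-0.04653814  0.          0.          0.          0.        ] 
 [[0.885, -0.465, 0.003, -0.586], [-0.283, -0.545, -0.789, 0.229], [0.369, 0.698, -0.614, 0.788], [0.0, 0.0, 0.0, 1.0]] 0.9960319010416666
0.022 0.1 [ 9.91047610e-01  1.33507984e-01 -3.93076194e-05 -5.02154870e-04] 1.0006037154254064
```

View pics/top0.png

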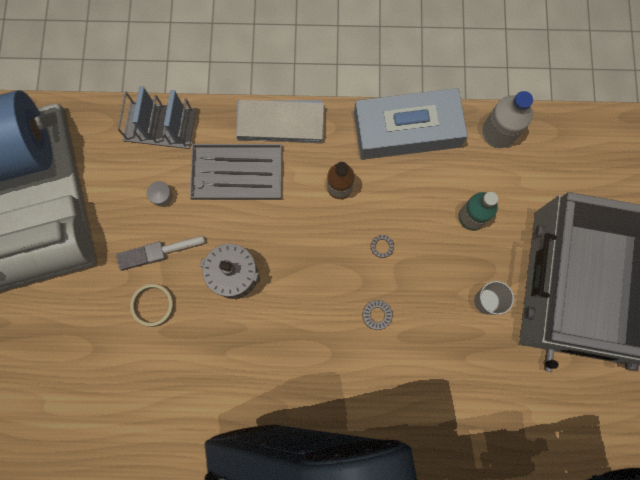

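View pics/side0.png

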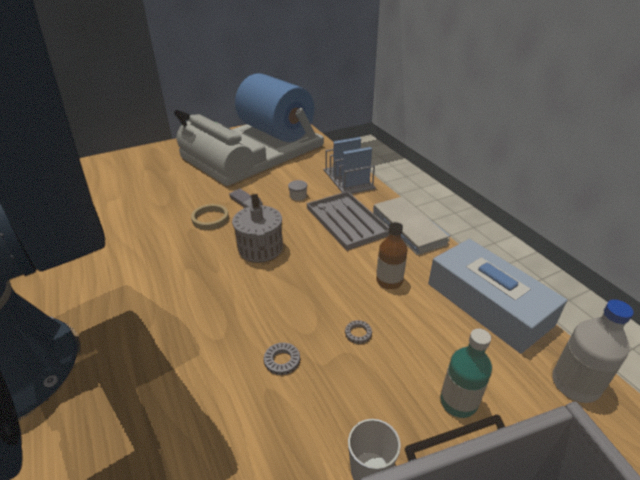

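The top view shows the carrier at about (229,270) with a clip near (257,276), the wide ring at (377,314), the narrow ring at (382,246) and the tape at (152,305). The side view shows the carrier at (259,230) and the rings at (282,358) and (358,331). Next I get coarse positions from depth, then take wrist close-ups.

```bash
cat > h.py <<'E'
import numpy as np, cv2
from scipy.spatial.transform import Rotation as R
def cam(im): 
    K=np.array([[im["fx"],0,im["cx"]],[0,im["fy"],im["cy"]],[0,0,1]],float); return K,np.array(im["D"],float)
def wfc(im,T=None):
    "camera->world 4x4; T = tool pose (4x4) for wrist"
    return np.linalg.inv(im["camera_from_world"]) if T is None else T@im["mount"]
def pose(p,q):
    T=np.eye(4);T[:3,:3]=R.from_quat(q).as_matrix();T[:3,3]=p;return T
def ray(im,uv,z,T=None):
    K,D=cam(im);W=wfc(im,T)
    n=cv2.undistortPoints(np.array(uv,float).reshape(-1,1,2),K,D).reshape(-1,2)
    d=np.c_[n,np.ones(len(n))]@W[:3,:3].T; o=W[:3,3]
    return o+d*((z-o[2])/d[:,2])[:,None]
def cloud(im,T=None):
    K,D=cam(im);W=wfc(im,T);h,w=im["depth"].shape
    u,v=np.meshgrid(np.arange(w),np.arange(h))
    n=cv2.undistortPoints(np.c_[u.ravel(),v.ravel()].astype(float).reshape(-1,1,2),K,D).reshape(-1,2)
    d=im["depth"].ravel()[:,None]
    return (np.c_[n*d,d]@W[:3,:3].T+W[:3,3]).reshape(h,w,3)
def down(yaw):
    "tool pointing down, jaw axis (tool y) along world angle yaw"
    c,s=np.cos(yaw),np.sin(yaw)
    y=np.array([c,s,0]);z=np.array([0,0,-1.]);return R.from_matrix(np.c_[np.cross(y,z),y,z]).as_quat()
E
python3 - <<'E'
from h import *
for n in ["top","side"]:
    im=dict(np.load(f"pics/{n}0.npz"));P=cloud(im)
    m=(P[...,2]>.006)&(P[...,2]<.2)&(im["depth"]>0)&(P[...,0]>.2)
    k,L,S,C=cv2.connectedComponentsWithStats(m.astype(np.uint8))
    for i in range(1,k):
        if S[i,4]>60:
            p=P[L==i];a,b=p.min(0),p.max(0);print(n,C[i].round(),S[i,4],"min",a.round(3),"max",b.round(3),"mid",((a+b)/2).round(3))
im=dict(np.load("pics/top0.npz"))
print(ray(im,[(377.5,314.5)],.012),ray(im,[(382.5,246)],.012),ray(im,[(229.5,270.5)],.09),ray(im,[(257,276),(203,265)],.09))
print(dict(np.load("pics/top0.npz"))["camera_from_world"][2])
from cell import r,optics
im=optics.get_image("wrist");print(im["fx"],im["cx"],im["cy"],im["D"],np.round(im["mount"],3).tolist())
E
```

```text
top [157. 119.] 2653 min [0.84  0.224 0.006] max [0.976 0.408 0.129] mid [0.908 0.316 0.067]
top [409. 123.] 6339 min [ 0.819 -0.418  0.006] max [ 0.974 -0.153  0.097] mid [ 0.897 -0.286  0.051]
top [ 40. 200.] 13483 min [0.492 0.425 0.006] max [0.973 0.696 0.2  ] mid [0.733 0.56  0.103]
top [508. 119.] 1970 min [ 0.854 -0.543  0.006] max [ 0.95  -0.457  0.197] mid [ 0.902 -0.5    0.101]
top [280. 120.] 3432 min [ 0.857 -0.085  0.006] max [0.967 0.128 0.039] mid [0.912 0.021 0.022]
top [234. 174.] 1225 min [0.714 0.012 0.006] max [0.859 0.226 0.03 ] mid [0.787 0.119 0.018]
top [230. 159.] 153 min [0.791 0.089 0.006] max [0.834 0.178 0.017] mid [0.812 0.134 0.011]
top [262. 160.] 90 min [0.795 0.034 0.006] max [0.828 0.088 0.017] mid [0.811 0.061 0.012]
top [340. 180.] 824 min [ 0.723 -0.153  0.006] max [ 0.807 -0.092  0.157] mid [ 0.765 -0.122  0.082]
top [240. 173.] 263 min [0.76  0.036 0.006] max [0.8   0.178 0.019] mid [0.78  0.107 0.013]
top [159. 193.] 492 min [0.696 0.263 0.006] max [0.752 0.327 0.048] mid [0.724 0.295 0.027]
top [478. 210.] 1112 min [ 0.655 -0.492  0.006] max 
[... 1863 characters left out ...]
.172] mid [ 0.686 -0.431  0.089]
side [281. 358.] 703 min [ 0.426 -0.245  0.006] max [ 0.49  -0.178  0.017] mid [ 0.458 -0.212  0.011]
side [497. 451.] 13203 min [ 0.422 -0.673  0.006] max [ 0.697 -0.422  0.2  ] mid [ 0.559 -0.547  0.103]
[[ 0.4582145  -0.21268926  0.012     ]] [[ 0.61360783 -0.22370876  0.012     ]] [[0.53897784 0.10991282 0.09      ]] [[0.52837496 0.05079735 0.09      ]
 [0.54966259 0.16711391 0.09      ]]
[ 0.20102597  0.00446916 -0.97957572  1.31228008]
345.11412660399196 318.94893630561285 242.11912604150862 [0.00735933 0.         0.         0.         0.        ] [[0.0, -0.946, -0.324, 0.083], [1.0, 0.0, -0.0, 0.0], [0.001, -0.324, 0.946, -0.121], [0.0, 0.0, 0.0, 1.0]]
```

```bash
python3 - <<'E'
from h import *
from cell import r,optics
t=r.current_t()
r.move_to([.54,.112,.26],down(np.deg2rad(10)))
p,q=r.current_tool_pos(),r.current_ee_rot();T=pose(p,q)
im=optics.get_image("wrist");print(r.current_t()-t,p,r.current_q().round(3) if hasattr(r.current_q(),'round') else r.current_q())
np.savez("pics/w1.npz",T=T,**im);cv2.imwrite("pics/w1.png",im["pixels"][:,:,::-1])
P=cloud(im,T)
for lo,hi in [(.083,.094),(.114,.124),(.144,.156)]:
    m=(P[...,2]>lo)&(P[...,2]<hi)&(np.hypot(P[...,0]-.54,P[...,1]-.112)<.08)
    k,L,S,C=cv2.connectedComponentsWithStats(m.astype(np.uint8))
    for i in range(1,k):
        if S[i,4]>30:
            a=P[L==i];print(lo,C[i].round(),S[i,4],a.min(0).round(4),a.max(0).round(4),((a.min(0)+a.max(0))/2).round(4),np.median(a[:,2]).round(4),
            [np.round(v,4) for v in cv2.minAreaRect((a[:,:2]).astype(np.float32)*1000)])
E
```

```text
2.7167 [0.54012977 0.11133334 0.25998203] [ 0.119  0.347  1.64  -0.     1.155 -0.054]
0.083 [322. 217.] 11585 [0.4849 0.0512 0.0834] [0.5985 0.1757 0.0939] [0.5417 0.1135 0.0887] 0.0902 [array([541.7277, 112.9939]), array([113.1988, 112.9813]), np.float64(31.6013)]
0.114 [319. 225.] 345 [0.528  0.1042 0.114 ] [0.5553 0.1267 0.1229] [0.5416 0.1154 0.1185] 0.1191 [array([540.6111, 116.9172]), array([27.4112, 19.3657]), np.float64(17.118)]
0.144 [322. 244.] 688 [0.5323 0.1016 0.1441] [0.5526 0.1251 0.1527] [0.5425 0.1134 0.1484] 0.1507 [array([543.4496, 113.0474]), array([22.09  , 19.3673]), np.float64(76.6607)]
```

View pics/w1.png

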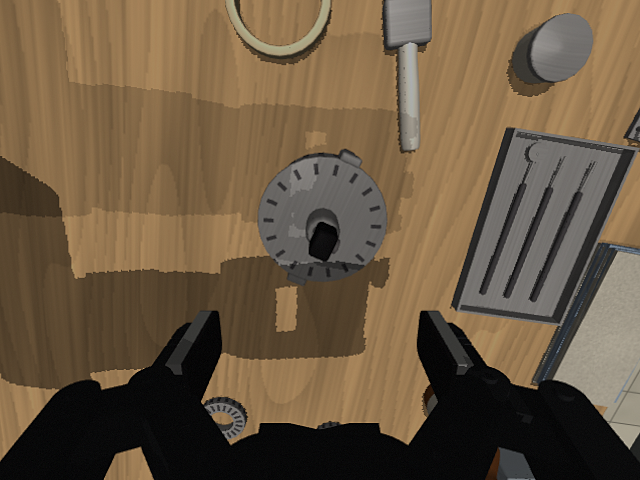

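The wrist view shows the carrier at (322,217), with clips at (348,157) and (298,278) and the head at (323,240). I measure the yaw from the clips and head, then take close-ups of the rings.

```bash
python3 - <<'E'
from h import *
d=dict(np.load("pics/w1.npz"));T=d.pop("T");P=cloud(d,T)
m=(P[...,2]>.0875)&(P[...,2]<.0925)&(np.hypot(P[...,0]-.5417,P[...,1]-.113)<.0585)
u,v=np.nonzero(m)[::-1];a=P[m]
c,rad=cv2.minEnclosingCircle(a[:,:2].astype(np.float32)*1000);print("lid",c,rad)
c=np.array(c)/1000
rr=np.hypot(*(P[...,:2]-c).transpose(2,0,1))
m=(P[...,2]>.05)&(P[...,2]<.11)&(rr>.0595)&(rr<.08)
k,L,S,C=cv2.connectedComponentsWithStats(m.astype(np.uint8))
for i in range(1,k):
    if S[i,4]>8:
        a=P[L==i];e=a[:,:2].mean(0)-c;print(C[i].round(),S[i,4],a.mean(0).round(4),a[:,2].min().round(3),a[:,2].max().round(3),np.rad2deg(np.arctan2(e[1],e[0])).round(1))
for lo in (.128,.146,.149):
  m=(P[...,2]>lo)&(P[...,2]<.156)&(rr<.03);a=P[m];print("head",lo,m.sum(),cv2.minAreaRect(a[:,:2].astype(np.float32)*1000))
x=d["pixels"][130:310,230:410,::-1];cv2.imwrite("pics/w1c.png",np.clip(cv2.resize(x[70:150,50:140],None,fx=6,fy=6,interpolation=cv2.INTER_CUBIC)*2.,0,255))
from cell import r,optics
t=r.current_t()
yw=np.deg2rad(-25)
tx=np.array([-np.sin(yw),np.cos(yw)])   # tool x for jaw yaw
r.move_to([.50,-.215,.20],down(yw))
p,q=r.current_tool_pos(),r.current_ee_rot();T=pose(p,q)
im=optics.get_image("wrist");print(r.current_t()-t,p)
np.savez("pics/w2.npz",T=T,**im);P=cloud(im,T)
m=(P[...,2]>.008)&(P[...,2]<.018)
k,L,S,C=cv2.connectedComponentsWithStats(m.astype(np.uint8))
for i in range(1,k):
    if S[i,4]>60:
        a=P[L==i];cc,ra=cv2.minEnclosingCircle(a[:,:2].astype(np.float32)*1000);print(C[i].round(),S[i,4],np.median(a[:,2]).round(4),cc,ra,((a.min(0)+a.max(0))/2).round(4))
cv2.imwrite("pics/w2.png",im["pixels"][:,:,::-1])
E
```

```text
lid (542.047607421875, 112.88591766357422) 58.42290115356445
[350. 156.] 155 [0.5552 0.173  0.083 ] 0.051 0.093 77.7
[294. 281.] 55 [0.5269 0.0541 0.0908] 0.082 0.093 -104.5
head 0.128 895 ((543.5390014648438, 112.97340393066406), (22.12892723083496, 20.35674476623535), 78.23736572265625)
head 0.146 658 ((541.8217163085938, 113.19683837890625), (21.844802856445312, 16.132204055786133), 75.57111358642578)
head 0.149 590 ((541.7586669921875, 113.27061462402344), (21.622526168823242, 15.56721305847168), 75.90402221679688)
1.3166000000000002 [ 0.50042968 -0.21426737  0.20026204]
[555.  10.] 272 0.0127 (737.7648315429688, -140.109619140625) 17.05913734436035 [ 0.7375 -0.1401  0.013 ]
[440. 171.] 1742 0.012 (615.459228515625, -221.1500701904297) 26.90825843811035 [ 0.6158 -0.221   0.0114]
[278. 232.] 2814 0.0122 (459.00042724609375, -210.7241668701172) 33.47663879394531 [ 0.459  -0.2106  0.0114]
[558. 314.] 502 0.0131 (686.2044677734375, -421.8406677246094) 31.00189781188965 [ 0.6857 -0.4155  0.013 ]
[401. 394.] 303 0.0131 (496.53729248046875, -449.90093994140625) 28.655424118041992 [ 0.4965 -0.4405  0.013 ][ WARN:0@0.747] global loadsave.cpp:1063 imwrite_ Unsupported depth image for selected encoder is fallbacked to CV_8U.
```

View pics/w1c.png

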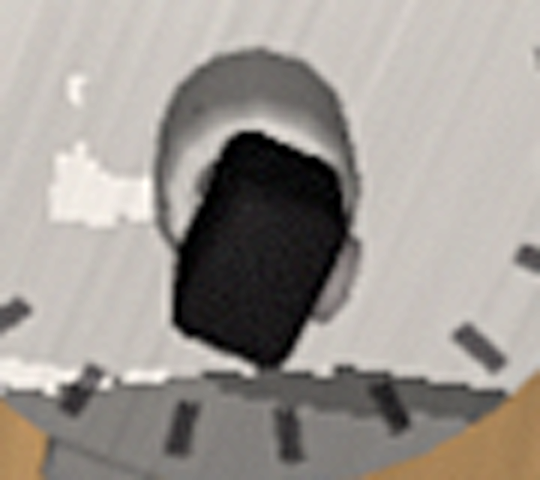

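The button is on the head's right side, at +x, so the carrier yaw is about −13.5°. Next I check how the fingertip height varies with opening, using wrist depth in the tool frame.

```bash
python3 - <<'E'
from h import *
from cell import r,optics
t=r.current_t()
for o in (1.0,.87,.68,.25):
    r.set_gripper(o,30)
    im=optics.get_image("wrist");P=cloud(im,np.eye(4))
    m=(im["depth"]>0)&(P[...,2]>-.03)&(P[...,2]<.04)&(abs(P[...,1])<.065)&(abs(P[...,0])<.03)
    a=P[m]
    for s in (1,-1):
        b=a[a[:,1]*s>0]
        if len(b)>20: print(o,r.current_opening(),s,len(b),"tip z",np.percentile(b[:,2],[90,99,100]).round(4),"inner y",np.percentile(b[:,1]*s,[0,1,5]).round(4),"x",b[:,0].min().round(4),b[:,0].max().round(4))
    if o==.68: cv2.imwrite("pics/w3.png",im["pixels"][:,:,::-1])
r.set_gripper(.88,30)
print(t,r.current_t())
E
```

```text
1.0 1.0019571672197989 1 3503 tip z [0.001  0.0076 0.0097] inner y [0.0419 0.0422 0.0423] x -0.0121 0.0118
1.0 1.0019571672197989 -1 3496 tip z [0.001  0.0075 0.0093] inner y [0.0424 0.0426 0.0428] x -0.0122 0.0119
0.87 0.8699307384563101 1 3280 tip z [0.0044 0.0114 0.0133] inner y [0.0365 0.0367 0.0369] x -0.012 0.0129
0.87 0.8699307384563101 -1 3279 tip z [0.0044 0.0113 0.0132] inner y [0.037  0.0372 0.0373] x -0.0122 0.0126
0.68 0.6806257294294492 1 3508 tip z [0.0075 0.015  0.0176] inner y [0.0283 0.0285 0.0287] x -0.012 0.0138
0.68 0.6806257294294492 -1 3461 tip z [0.0073 0.0151 0.0173] inner y [0.0289 0.0292 0.0293] x -0.0124 0.0141
0.25 0.24780398933280193 1 3682 tip z [0.0083 0.0175 0.0219] inner y [0.0101 0.0102 0.0102] x -0.0128 0.014
0.25 0.24780398933280193 -1 3650 tip z [0.008  0.0176 0.0226] inner y [0.0109 0.011  0.0111] x -0.0124 0.0141
4.1833 6.1833
```

```bash
cat >> h.py <<'E'
def ringmeas(im,zlo,zhi,name=None):
    "ring centre in tool frame from wrist depth"
    P=cloud(im,np.eye(4))
    m=(im["depth"]>0)&(P[...,2]>zlo)&(P[...,2]<zhi)&(np.hypot(P[...,0],P[...,1])<.05)
    a=P[m]
    if name: cv2.imwrite(name,im["pixels"][:,:,::-1])
    return a
def fz(r): return np.array(r.current_contact_force()).round(2)
E
python3 - <<'E'
from h import *
from cell import r,optics
c=[.459,-.2107];q=down(np.deg2rad(-25))
r.move_to(c+[.06],q); r.move_linear(c+[.0185],vel=.08)
print(fz(r)); r.set_gripper(.5,30); print("open",r.current_opening(),r.current_opening()*85,fz(r))
r.move_linear(c+[.08],vel=.15)
print(r.current_opening(),fz(r),r.current_t())
im=optics.get_image("wrist"); np.savez("pics/w4.npz",**im)
a=ringmeas(im,.003,.012,"pics/w4.png")
P=cloud(im,np.eye(4))
cols=P[...,1];
m=(im["depth"]>0)&(abs(P[...,1])<.031)&(abs(P[...,0])<.045)&(P[...,2]>0)&(P[...,2]<.03)
b=P[m];print(len(b),np.histogram(b[:,2],12),)
m2=m&(P[...,2]<.0085);b=P[m2];print("top-ish",b.min(0),b.max(0),cv2.minEnclosingCircle(b[:,:2].astype(np.float32)*1000))
print(r.current_t())
E
```

```text
[-0.32  0.38 -0.7 ]
open 0.7667687983692242 65.17534786138405 [-1.62  1.16  8.15]
0.7608835141524621 [-0.16  0.56 -0.64] 8.3083
13560 (array([ 962, 7676, 2892,  413,  353,  259,  247,  256,  253,  167,   64,
         18]), array([0.00551913, 0.00671906, 0.00791898, 0.00911891, 0.01031884,
       0.01151876, 0.01271869, 0.01391862, 0.01511854, 0.01631847,
       0.01751839, 0.01871832, 0.01991825]))
top-ish [-0.03226648 -0.03099994  0.00551913] [0.03288165 0.03098808 0.00849982] ((0.3277530074119568, -0.5041483044624329), 32.89687728881836)
8.3583
```

View pics/w4.png

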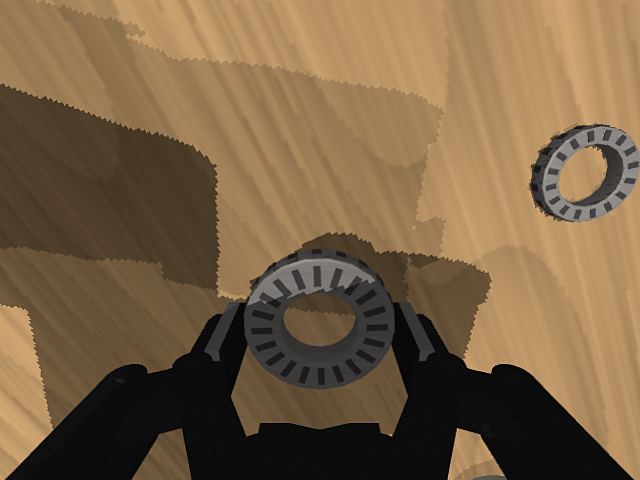

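The wide ring is held level at (320,325), centred within about 0.3 mm of the tool axis. Now I lower it onto the carrier with force checks.

```bash
cat >> h.py <<'E'
def lower(r,xy,z0,zmin,base,lim=5.0,step=.001,vel=.03):
    "step down until the vertical contact force rises by lim"
    z=z0
    while z>zmin+1e-6:
        z=max(z-step,zmin); r.move_linear([*xy,z],vel=vel); f=fz(r)-base
        if f[2]>lim or np.hypot(f[0],f[1])>6: break
    return z,f
E
python3 - <<'E'
from h import *
from cell import r,optics
d=dict(np.load("pics/w4.npz"));P=cloud(d,np.eye(4))
m=(d["depth"]>0)&(abs(P[...,1])<.029)&(abs(P[...,0])<.045)&(P[...,2]>.005)&(P[...,2]<.009);b=P[m]
print("plane",np.linalg.lstsq(np.c_[b[:,:2],np.ones(len(b))],b[:,2],rcond=None)[0])
xy=[.5417,.1132];q=down(np.deg2rad(-13.5))
r.move_linear([.459,-.2107,.2],vel=.25)
r.move_to(xy+[.20],q)
p=r.current_tool_pos();im=optics.get_image("wrist");np.savez("pics/w5.npz",T=pose(p,r.current_ee_rot()),**im)
base=fz(r);print(p,base)
cv2.imwrite("pics/w5.png",im["pixels"][:,:,::-1])
P=cloud(im,pose(p,r.current_ee_rot()))
rr=np.hypot(P[...,0]-xy[0],P[...,1]-xy[1])
m=(P[...,2]>.146)&(P[...,2]<.156)&(rr<.03);print("head px",m.sum(), cv2.minAreaRect(P[m][:,:2].astype(np.float32)*1000) if m.sum() else 0)
m=(P[...,2]>.0875)&(P[...,2]<.0925)&(rr<.0605)&(rr>.045);a=P[m]
A=np.c_[2*a[:,:2],np.ones(len(a))]
# outer edge points: max radius per angular bin
th=np.floor(np.rad2deg(np.arctan2(a[:,1]-xy[1],a[:,0]-xy[0]))/6);R_=np.hypot(a[:,0]-xy[0],a[:,1]-xy[1])
e=np.array([a[th==k][np.argmax(R_[th==k])][:2] for k in np.unique(th)]);e=e[np.hypot(*(e-xy).T)>.052]
s=np.linalg.lstsq(np.c_[2*e,np.ones(len(e))],(e**2).sum(1),rcond=None)[0];print("lid fit",s[:2],np.sqrt(s[2]+s[:2]@s[:2]),len(e))
print(r.current_t())
E
```

```text
plane [-0.00089236  0.0006279   0.00751809]
[0.54168291 0.11221635 0.19958745] [-0.44 -0.4  -1.42]
head px 170 ((540.1314086914062, 105.85901641845703), (5.397613525390625, 15.031804084777832), 76.04960632324219)
lid fit [0.54172657 0.11311905] 0.05716054696366492 51
10.3083
```

View pics/w5.png

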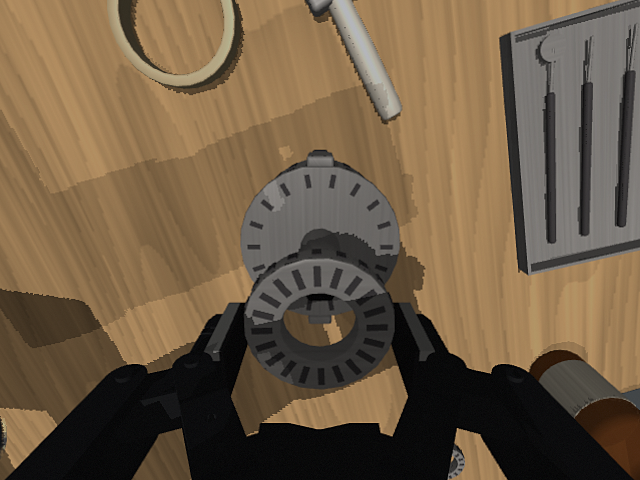

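The wide ring is above the carrier at (320,325), the lid fit agrees at (0.5417, 0.1131), and the clip sits straight up at (319,157), which confirms the yaw. Lowering now.

```bash
python3 - <<'E'
from h import *
from cell import r,optics
xy=[.5417,.1132]
r.move_linear(xy+[.19],vel=.05);r.sleep(.2);base=fz(r);print(r.current_tool_pos(),base)
for z in (.172,.165,.155,.145,.135,.125,.116):
    r.move_linear(xy+[z],vel=.05);f=fz(r)-base;print(z,f)
    if np.linalg.norm(f)>6: break
else:
    z,f=lower(r,xy,.116,.103,base,lim=4,vel=.02);print("contact",z,f,r.current_tool_pos())
print(r.current_t(),r.current_opening())
E
```

```text
[0.54180615 0.11316104 0.19016338] [-0.38 -0.26  0.06]
0.172 [-0.01  0.52 -0.52]
0.165 [ 0.9   0.73 -0.45]
0.155 [ 0.46 -0.27 -0.95]
0.145 [ 0.49  0.64 -0.77]
0.135 [0.97 0.25 0.09]
0.125 [ 0.81  0.09 -1.28]
0.116 [ 0.62 -0.21 -0.74]
contact 0.109 [-2.44 -0.75  6.76] [0.54182613 0.1132272  0.10957931]
15.1417 0.7599861642997345
```

```bash
python3 - <<'E'
from h import *
from cell import r,optics
xy=[.5417,.1132]
r.set_gripper(.9,30);print(fz(r),r.current_t())
r.move_linear(xy+[.13],vel=.06);r.move_linear(xy+[.215],vel=.2)
p,q=r.current_tool_pos(),r.current_ee_rot();im=optics.get_image("wrist");P=cloud(im,pose(p,q))
np.savez("pics/w6.npz",T=pose(p,q),**im)
rr=np.hypot(P[...,0]-xy[0],P[...,1]-xy[1])
m=(P[...,2]>.098)&(P[...,2]<.107)&(rr<.045)&(rr>.015);a=P[m];print("ring",len(a),np.median(a[:,2]),cv2.minEnclosingCircle(a[:,:2].astype(np.float32)*1000))
print("plane",np.linalg.lstsq(np.c_[a[:,:2]-xy,np.ones(len(a))],a[:,2],rcond=None)[0])
m=(P[...,2]>.147)&(P[...,2]<.156)&(rr<.03);print("head",m.sum(),cv2.minAreaRect(P[m][:,:2].astype(np.float32)*1000))
# narrow ring
c=[.6155,-.2213];q=down(np.deg2rad(-20))
r.set_gripper(.73,30)
r.move_to(c+[.10],q)
p,q2=r.current_tool_pos(),r.current_ee_rot();im=optics.get_image("wrist");P=cloud(im,pose(p,q2))
m=(P[...,2]>.009)&(P[...,2]<.016)&(np.hypot(P[...,0]-c[0],P[...,1]-c[1])<.035);a=P[m]
print("narrow",len(a),cv2.minEnclosingCircle(a[:,:2].astype(np.float32)*1000),((a.min(0)+a.max(0))/2).round(4),p,r.current_t())
E
```

```text
[-0.21  0.48  0.43] 15.4167
ring 4009 0.10215601237261904 ((541.1471557617188, 113.4375991821289), 33.53616714477539)
plane [-0.00060082 -0.00617334  0.10210086]
head 932 ((541.83935546875, 113.4442138671875), (21.942827224731445, 15.974589347839355), 76.21308898925781)
narrow 2793 ((615.4260864257812, -221.0706329345703), 26.449792861938477) [ 0.6152 -0.2209  0.0119] [ 0.61590428 -0.22017883  0.10054875] 18.25
```

The wide ring is flat with its top at 0.102 m, so it is home. Now the narrow ring.

```bash
python3 - <<'E'
from h import *
from cell import r,optics
c=[.6154,-.2210]
r.move_linear(c+[.05],vel=.15);r.move_linear(c+[.0220],vel=.08)
r.set_gripper(.4,30); print("open",r.current_opening()*85,fz(r))
r.move_linear(c+[.08],vel=.15);r.sleep(.15)
im=optics.get_image("wrist");P=cloud(im,np.eye(4))
m=(im["depth"]>0)&(abs(P[...,1])<.024)&(abs(P[...,0])<.04)&(P[...,2]>.004)&(P[...,2]<.014);a=P[m]
zt=np.median(a[:,2]);a=a[abs(a[:,2]-zt)<.0015]
print("ring tool",zt,((a.min(0)+a.max(0))/2).round(4),cv2.minEnclosingCircle(a[:,:2].astype(np.float32)*1000),"plane",np.linalg.lstsq(np.c_[a[:,:2],np.ones(len(a))],a[:,2],rcond=None)[0].round(4))
cv2.imwrite("pics/w7.png",im["pixels"][:,:,::-1])
r.move_linear(c+[.21],vel=.25)
xy=[.5417,.1132]
r.move_to(xy+[.205],down(np.deg2rad(-13.5)));r.sleep(.2)
print(r.current_tool_pos(),r.current_opening()*85,fz(r),r.current_t())
E
```

```text
open 50.34527528575269 [-0.65  0.43  3.76]
ring tool 0.010772651954901624 [-0.0002  0.      0.0108] ((-0.10334364324808121, -0.015758046880364418), 26.214506149291992) plane [0.0004 0.0019 0.0107]
[0.54205136 0.11241378 0.20489799] 49.98521307462076 [ 0.32 -0.85 -0.93] 22.4
```

View pics/w7.png

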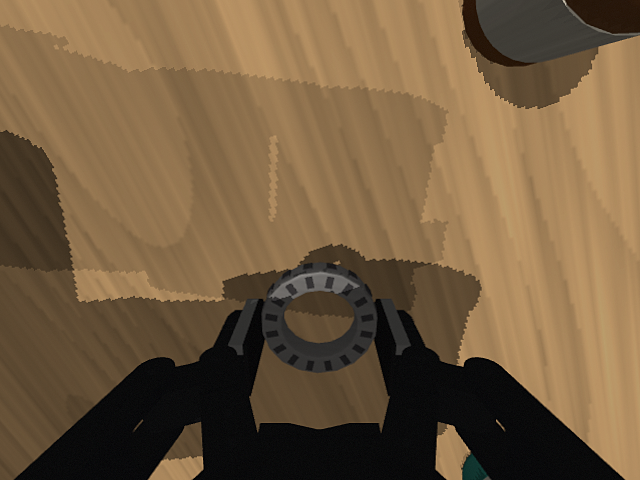

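The narrow ring is held level and centred at (320,317). Now I lower it.

```bash
python3 - <<'E'
from h import *
from cell import r,optics
xy=[.5417,.1132]
r.move_linear(xy+[.195],vel=.05);r.sleep(.2);base=fz(r);print(r.current_tool_pos(),base)
for z in (.178,.170,.160,.150,.140,.132):
    r.move_linear(xy+[z],vel=.05);f=fz(r)-base
    if np.linalg.norm(f)>6: print("early",z,f);break
else:
    z,f=lower(r,xy,.132,.119,base,lim=4,vel=.02);print("contact",z,f,r.current_tool_pos())
    if .122<z<.128:
        r.set_gripper(.73,30);print(fz(r))
        r.move_linear(xy+[.15],vel=.06);r.move_linear(xy+[.225],vel=.2);r.sleep(.1)
        p,q=r.current_tool_pos(),r.current_ee_rot();im=optics.get_image("wrist");P=cloud(im,pose(p,q))
        rr=np.hypot(P[...,0]-xy[0],P[...,1]-xy[1])
        m=(P[...,2]>.109)&(P[...,2]<.1185)&(rr<.035)&(rr>.015);a=P[m];print("ring",len(a),np.median(a[:,2]),cv2.minEnclosingCircle(a[:,:2].astype(np.float32)*1000),"plane",np.linalg.lstsq(np.c_[a[:,:2]-xy,np.ones(len(a))],a[:,2],rcond=None)[0].round(4))
        m=(P[...,2]>.147)&(P[...,2]<.156)&(rr<.03);print("head",m.sum(),cv2.minAreaRect(P[m][:,:2].astype(np.float32)*1000))
        cv2.imwrite("pics/w8.png",im["pixels"][:,:,::-1])
print(r.current_t())
E
```

```text
[0.5417914  0.11321731 0.1951229 ] [ 0.21 -0.39 -0.1 ]
contact 0.124 [-2.9   1.62  6.88] [0.54177945 0.11321435 0.12460311]
[ 0.46  0.32 -0.41]
ring 2087 0.11402795487337408 ((540.9830932617188, 113.12186431884766), 26.719640731811523) plane [-0.0002 -0.0121  0.1139]
head 840 ((541.6380004882812, 113.74517822265625), (21.297603607177734, 15.592710494995117), 77.21012115478516)
28.6417
```

View pics/w8.png

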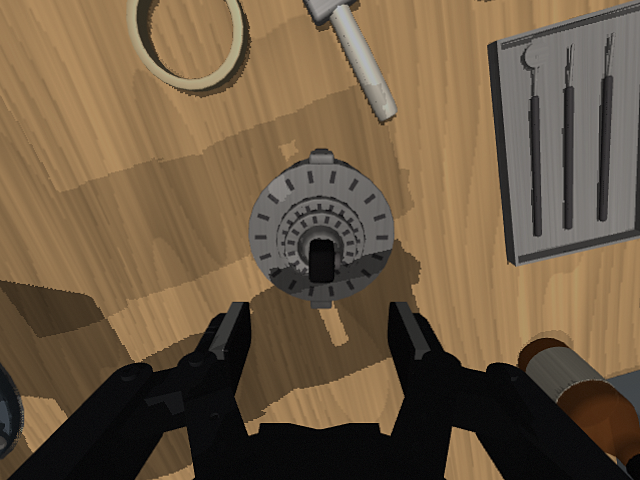

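Both rings are seated, with the narrow one's top at 0.114 m and flat, and the head at (321,258) is aligned with the jaws. Next I grip the head, keeping the −x pad fixed as backing while the +x pad presses the button.

```bash
python3 - <<'E'
from h import *
from cell import r,optics
a=np.deg2rad(-13.5);ux=np.array([np.cos(a),np.sin(a)]);c=np.array([.5417,.1134]);Z=.1475
at=lambda g:[*(c+ux*(g-8.2)/1000),Z]
r.move_linear([*at(13)[:2],.18],vel=.15);r.move_linear(at(13),vel=.08);r.sleep(.1)
base=fz(r);print(r.current_tool_pos(),base)
r.set_gripper(26/85,40);print(r.current_opening()*85,fz(r)-base)
for g in (11.8,10.8,9.8,9.0,8.4):
    r.move_linear(at(g),vel=.02);r.set_gripper(2*g/85,40);print(g,(r.current_opening()*85),fz(r)-base)
r.set_gripper(0,60);r.sleep(.2);print("closed",r.current_opening()*85,fz(r)-base,r.current_tool_pos(),r.current_t())
E
```

```text
[0.54667159 0.11233617 0.14800845] [ 0.14  0.46 -0.54]
25.94091579040224 [-0.89 -0.36  0.48]
11.8 23.49127450355808 [ 0.64 -0.98  0.38]
10.8 21.6695526005831 [ 0.27 -0.6   0.38]
9.8 19.336970475563565 [ 1.6  -1.4   1.51]
9.0 17.932772157628804 [ 2.5  -1.55  3.4 ]
8.4 16.950685364866136 [ 3.51 -0.89  3.13]
closed 14.722867415880508 [ 3.49 -0.88  6.21] [0.54202907 0.11334713 0.14763486] 32.9417
```

The gap is 14.7 mm. The other grips also read 1–2 mm under the true size, so the button is flush. Drawing the handle up slowly.

```bash
python3 - <<'E'
from h import *
from cell import r,optics
p=np.array(r.current_tool_pos());xy=[.5417,.1134]
for dz in (.004,.01,.02,.03,.045,.06,.075,.084,.087,.089,.091,.094):
    r.move_linear([*xy,.1475+dz],vel=.04);print(dz,fz(r),round(r.current_opening()*85,2))
p,q=r.current_tool_pos(),r.current_ee_rot()
im=optics.get_image("side");w=optics.get_image("wrist")
P=cloud(w,pose(p,q));rr=np.hypot(P[...,0]-xy[0],P[...,1]-xy[1])
m=(P[...,2]>.085)&(P[...,2]<.105)&(rr<.058)&(rr>.038);print("lid z",m.sum(),np.median(P[m][:,2]))
P=cloud(im);rr=np.hypot(P[...,0]-xy[0],P[...,1]-xy[1])
m=(P[...,2]>.08)&(P[...,2]<.11)&(rr<.055)&(rr>.038);print("lid z side",m.sum(),np.median(P[m][:,2]) if m.any() else 0)
x=im["pixels"][100:290,180:350,::-1];cv2.imwrite("pics/s9.png",cv2.resize(x,None,fx=3,fy=3,interpolation=cv2.INTER_CUBIC))
print(r.current_t(),p)
E
```

```text
0.004 [ 1.74 -0.84  0.35] 14.68
0.01 [-1.64 -1.79  0.61] 14.84
0.02 [-2.62 -1.92  0.71] 14.65
0.03 [-2.45 -0.68 -0.13] 15.08
0.045 [-2.87 -0.68  0.47] 15.04
0.06 [-2.49 -0.27 -0.75] 14.9
0.075 [-2.27 -0.22  0.68] 15.03
0.084 [-2.27 -1.51 -0.12] 14.83
0.087 [-2.45 -0.85 -0.06] 14.6
0.089 [-1.74 -0.78 -0.37] 14.7
0.091 [ 0.73  0.35 -6.56] 14.9
0.094 [-0.73 -0.45 -7.2 ] 14.87
lid z 7411 0.0941273387212943
lid z side 499 0.09339692475428263
37.3417 [0.54180951 0.11340364 0.24157684]
```

View pics/s9.png

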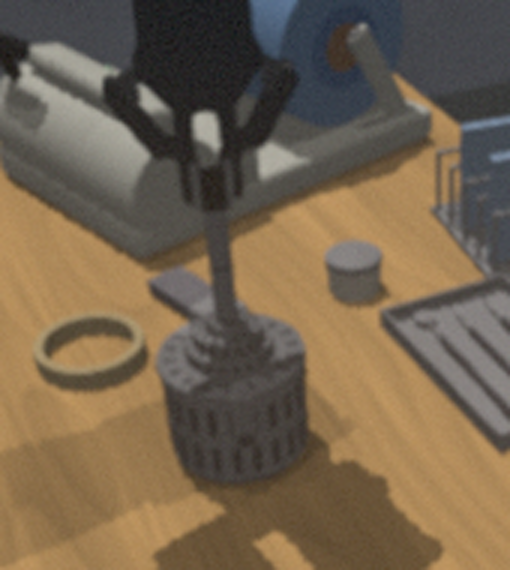

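The load came on at 0.09 m, the second stop, and the lid has risen 4 mm. The side crop shows the long tube out of the post, with the head in the pads at (213,187). Now I raise it to about 4 cm clear and check.

```bash
python3 - <<'E'
from h import *
from cell import r,optics
xy=[.5417,.1134]
r.move_linear([*xy,.1475+.13],vel=.05);r.sleep(.6)
p,q=r.current_tool_pos(),r.current_ee_rot()
print(p,fz(r),r.current_opening()*85)
w=optics.get_image("wrist");im=optics.get_image("side")
P=cloud(w,pose(p,q));rr=np.hypot(P[...,0]-xy[0],P[...,1]-xy[1])
def pl(lo,hi,r0,r1,n):
    m=(P[...,2]>lo)&(P[...,2]<hi)&(rr<r1)&(rr>r0);a=P[m]
    print(n,len(a),np.median(a[:,2]).round(4),np.linalg.lstsq(np.c_[a[:,:2]-xy,np.ones(len(a))],a[:,2],rcond=None)[0].round(4))
pl(.123,.137,.038,.055,"lid");pl(.138,.1465,.028,.032,"wide");pl(.149,.158,.018,.025,"narrow")
x=im["pixels"][80:280,170:350,::-1];cv2.imwrite("pics/s10.png",cv2.resize(x,None,fx=3,fy=3,interpolation=cv2.INTER_CUBIC))
print(r.current_t())
E
```

```text
[0.54170577 0.11342276 0.27748864] [-0.24  0.2  -7.06] 14.772793803263173
lid 6653 0.1301 [0.0023 0.0003 0.1301]
wide 911 0.142 [-0.0039 -0.0019  0.142 ]
narrow 1372 0.1541 [-0.0063 -0.0056  0.154 ]
38.9083
```

View pics/s10.png

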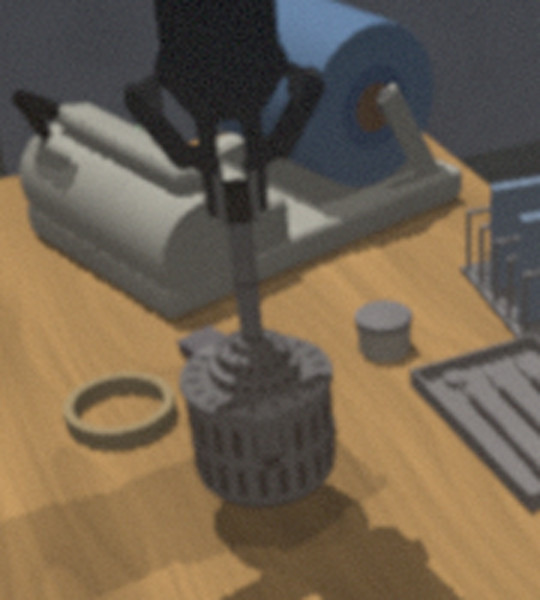

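The carrier hangs level, with its lid at 0.130 m, which puts the base 40 mm clear. Both rings are seated and the handle is fully out. Handing in.

```bash
python3 - <<'E'
from cell import r
r.hand_in();print(r.current_t(),r.current_opening()*85,r.current_tool_pos())
E
```

```text
the job is handed in; nothing more can be done
the job is handed in; nothing more can be done
```

The job is handed in. The loaded carrier hangs upright from its extended handle, about 40 mm clear of the counter. I handed in at about 39 s on the robot clock, within the 64 s limit.

- **Rings:** I lowered the wide ring and then the narrow one over the handle, and let go of each only after feeling it touch down with about 7 N. In the last check the lid top was at 0.130 m, the wide ring's top at 0.142 m and the narrow ring's at 0.154 m. That matches both rings being fully home, and all three tilt under 0.5°.
- **Handle:** I squeezed the button in and drew the handle up. The weight, about 7 N, came on at 0.09 m of travel, which is the second stop.
- **Button:** I did not measure the button travel directly. The gap read 14.8 mm on the 16 mm head, in line with the 1–2 mm under-reading on both ring grips. The handle also ran past the first stop freely, so the button was in.
- **Everything else:** Nothing else was handled, and no check failed. I did not re-measure the other objects at the end. The read-out after hand-in returned only the "handed in" notice, so I have no measurement from after that point.

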